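# Lock the laser housing's two covers with their quarter-turn fasteners

### The arm

A 6-joint arm with a two-finger parallel gripper is mounted at the origin on the work surface. World frame = base frame: x ahead of the robot, y to its left, z up, the work surface at z = 0. Lengths are in m, angles in rad, forces in N, time in s.
With the tool pointing down it reaches from about 0.225 to 0.875 m from the base axis. Payload 3.4 kg.
Tool frame: the origin (TCP) lies where the fingers leave the gripper's body, on its centre line; the fingertips stand 73 mm ahead of it and the grasp point (between the pads) lies 54 mm ahead of it; z points along the fingers, y is the line along which they close (so a half turn about z gives the same grasp; the last joint's range is limited). The gripper opens to 85 mm and grips with 20 to 120 N. Pads are 22 mm wide; open, the fingers measure 114 mm over their backs; the gripper's body (76 mm by 85 mm) begins 54 mm behind the grasp point. The pads swing forward as they close: fully open they stand 13 mm farther back than shut.
Start: joints at [-1.354, 0.276, 1.505, -0, 1.361, -0.121], TCP at [0.191, -0.543, 0.304] pointing down, gripper open.
Joint ranges: [-2.89, 2.89], [-0.75, 2.08], [0.22, 2.7], [-1.18, 4.32], [0.11, 2.71], [-2.7, 2.7]. Speed limits (rad/s): [2.57, 2.57, 3.14, 3.14, 3.14, 3.14].

### API

Orientations are given as a 3x3 rotation matrix whose columns are the frame's x, y, z axes.
In Python, from station import env gives the robot as it stands.
- The arm moves only by the shell command python3 -m inch 'ROWS'. ROWS is JSON, a list of rows, each a list of 3 entries, a list of its own where there are three numbers: the shift along the tool's x, y, z in mm, then the turn, a rotation vector about the tool's x, y, z in rad, then the closure, from 0 (fully open) to 1 (shut). A call has 1 to 10 rows; each row shifts and turns the commanded pose from where the row before left it, along the tool's axes as they then stand; what a row does not reach is not made up. A row lasts 1/8 s, in which the tool goes at most 62.5 mm and 10.7 degrees, less where a joint would pass 70% of its speed; a pose out of reach is approached as far as the arm can. A call with a gripper value outside its range is refused whole. The fingers move at their own pace and stop on an object; the grip force is fixed at half the most. Time passes only in rows, so rows that do not move let the fingers close. It gives the time, the measured TCP pose, the force, the opening and the grip force at its end, in the units of the state.
- env.get_state(): the state, without advancing time (a new reading comes with each control period).
- env.read_camera(name): name is "scene" or "top" or "wrist"; returns a dict with "pixels" (420x560x3 uint8, blue, green, red), "mtx" (3x3 intrinsics, pixels), "dist" ([k1, k2, p1, p2, k3] as OpenCV has them; the pictures are not rectified), "R" (3x3) and "t" (3): a world point X has camera coordinates R X + t. Camera axes: x right, y down, z forward; pixel columns grow to the right and rows downward; lengths in m; the calibration is good to about 2 mm. A picture is of the moment at which its call begins. There is no depth.
- env.hand_in(): hands the job in; it is judged then, once.
The state is a dict: "clock": time; "qpos": joint angles; "qd": joint speeds; "joint_efforts": joint torques, N m; "eef_pos": TCP position; "orientation": TCP orientation; "force": force on the tool from outside, world axes, zero at the start; "torque": the same for the moment, N m; "width": finger opening in m; "gripper_force": force on a finger pad.
Only numpy, scipy, OpenCV 4.12 (cv2) and the standard library are available. Lean on these libraries where they do the work, as an engineer would, in place of code of your own. Each camera call takes 0.05 s, during which the arm holds its last target. There are 200 camera calls.

### The job

The two black covers of the grey laser housing are on but not locked. Set the fingertips in the slot of each cover's round cam fastener and turn it clockwise to the stop, about a quarter turn, so that its slot points at the green dot and the cover is drawn down level with the rim; either one may be first. Do not grasp or lift anything, leave the steel post, the screwdriver and the blue lens cap where they are, and finish clear of everything.

Things in the scene. Friction and masses are not known exactly. Their poses are not given: they have to be found in the camera images.
- housing: grey box-shaped laser housing, fixed to the table, 240 mm (its x) by 380 mm (its y) by 100 mm high, with low dark fins on its long sides and a 12 mm rim; a grey fixed bridge 64 mm wide parts its two covers; origin at the centre of its underside on the table, z up. The two fasteners stand at y = +105 mm (left) and y = -105 mm (right) on its middle line, x = 0.
- cover_left_top (a point): middle of the top face of the black left cover, 213 x 143 mm, lying inside the housing's rim; unlocked it is about 105 mm above the table, 5 mm proud of the rim, and its fastener draws it down steadily as it turns, so locked it is level with the rim, 100 mm. On the cover 56 mm from the fastener's axis a red dot (open, housing +x) and a green dot (locked, housing -y) lie.
- cover_right_top (a point): middle of the top face of the black right cover, 213 x 143 mm, lying inside the housing's rim; unlocked it is about 105 mm above the table, 5 mm proud of the rim, and its fastener draws it down steadily as it turns, so locked it is level with the rim, 100 mm. On the cover 56 mm from the fastener's axis a red dot (open, housing +x) and a green dot (locked, housing -y) lie.
- slot_left (a point): left (housing +y) cam fastener: aluminium disc 88 mm across, level with the black cover, on an upright axis. A slot 34 mm wide, 16 mm deep, runs right across its middle (dark floor). Point: on the axis at the disc's top face; x along the slot, z up. Closed fingertips (24 x 20 mm) fit 25 mm from the axis; pushing the slot wall sideways there takes 6 to 8 N. It stays where left.
- fastener_left (a joint): turn of the left (housing +y) fastener, clockwise seen from above positive: 0 = fully open (slot across the cover, in line with the red dot; housing x), 1.571 = fully locked against a hard stop (slot along the cover, in line with the green dot; housing y). Starts between 0 and 0.4.
- slot_right (a point): right (housing -y) cam fastener: aluminium disc 88 mm across, level with the black cover, on an upright axis. A slot 34 mm wide, 16 mm deep, runs right across its middle (dark floor). Point: on the axis at the disc's top face; x along the slot, z up. Closed fingertips (24 x 20 mm) fit 25 mm from the axis; pushing the slot wall sideways there takes 6 to 8 N. It stays where left.
- fastener_right (a joint): turn of the right (housing -y) fastener, clockwise seen from above positive: 0 = fully open (slot across the cover, in line with the red dot; housing x), 1.571 = fully locked against a hard stop (slot along the cover, in line with the green dot; housing y). Starts between 0 and 0.4.
- post: loose bystander: steel post 75 mm high, 25 mm across on a 32 mm foot, standing on the table to the left of the housing; origin at the centre of its underside
- driver: loose bystander: screwdriver 150 mm long lying on the table to the right of the housing; origin under its middle
- lens_cap: loose bystander: blue round cap 48 mm across, 18 mm high, lying on the grey bridge between the two covers, 100 mm above the table; origin at the centre of its underside

How it is judged:
At the end, for the whole second after the job is handed in: Both fasteners are turned past 1.43 rad (stop at 1.571) and still, both covers' tops are less than 101.5 mm above the housing's underside, and the post, the screwdriver and the lens cap rest within 20 mm of where they began (value of joint each of fastener_left, fastener_right above 1.43 rad and z of each of cover_left_top, cover_right_top in the frame of housing below 0.1015 m and velocity of joint each of fastener_left, fastener_right below 0.05 rad/s and distance of each of post, driver, lens_cap from where it was at the start of the episode below 0.02 m and linear speed of each of post, driver, lens_cap below 0.02 m/s); the robot touches nothing.
It fails at once if the steel post is lifted, carried, pushed more than 20 mm or pinched (distance of post from where it was at the start of the episode above 0.02 m or contact force between the fingers and post above 5 N).
It fails at once if the screwdriver is lifted, carried, pushed more than 20 mm or pinched (distance of driver from where it was at the start of the episode above 0.02 m or contact force between the fingers and driver above 5 N).
It fails at once if the lens cap is lifted, carried, pushed more than 20 mm or pinched (distance of lens_cap from where it was at the start of the episode above 0.02 m or contact force between the fingers and lens_cap above 5 N).
It also fails if it takes over 48 s, if anything falls off the work surface, if the arm or the gripper's body presses on something with over 40 N, if the wrist force passes 120 N, or if a joint passes its speed limit or range.

## Working session

There is one attempt and no reset: what is moved stays moved. The work goes in short steps, Python scripts to look and compute and a shell command to move; the robot and the scene stay as the last step left them, time stands still between calls to the robot, and variables do not carry over. Pictures are saved under pics/ and viewed, at most 10 in all, crops included, and the job is handed in when it is done.

```bash
mkdir -p pics; ls
python3 - <<'E'
from station import env
import cv2
s=env.get_state(); print(s)
for n in("top","scene"):
    c=env.read_camera(n); cv2.imwrite(f"pics/{n}0.png",c["pixels"]); print(n,c["mtx"],c["dist"],c["R"],c["t"])
E
```

```text
pics
{'clock': 0.0, 'qpos': array([-1.35401723e+00,  2.76604505e-01,  1.50615293e+00,  2.60922532e-05,
        1.36066113e+00, -1.20997068e-01]), 'qd': array([ 0.00213385, -0.00038482, -0.00138057, -0.00110966,  0.0005509 ,
       -0.00075049]), 'joint_efforts': array([-5.30035704e-04, -4.16777265e+01, -2.45806378e+01, -3.13323044e-04,
        1.09284170e-02,  8.09048316e-06]), 'eef_pos': array([ 0.19046789, -0.54212277,  0.30302626]), 'orientation': array([[ 9.43495811e-01,  3.31384246e-01, -3.67804934e-04],
       [ 3.31384359e-01, -9.43494148e-01,  1.78866243e-03],
       [ 2.45712748e-04, -1.80948031e-03, -9.99998333e-01]]), 'force': array([1.00041934, 0.28265638, 0.43315692]), 'torque': array([-0.04607819,  0.02267747,  0.01147074]), 'gripper_force': 0.0, 'width': 0.08545993725691063}
top [[394.69416426   0.         282.07690986]
 [  0.         394.69416426 200.39540023]
 [  0.           0.           1.        ]] [-0.11560839  0.          0.          0.          0.        ] [[ 7.66248582e-03 -9.99970637e-01 -1.04932429e-04]
 [-9.84255199e-01 -7.52353209e-03 -1.76593032e-01]
 [ 1.76587057e-01  1.45642189e-03 -9.84283948e-01]] [0.05904312 0.5615225  0.84515676]
scene [[520.2426331    0.         270.38038037]
 [  0.         520.2426331  200.9156516 ]
 [  0.           0.           1.        ]] [-0.19794132  0.          0.          0.          0.        ] [[-0.70639569  0.70770106  0.0128193 ]
 [ 0.42554259  0.43909079 -0.79127289]
 [-0.5656135  -0.55349661 -0.61132878]] [ 0.35477853 -0.17971175  1.47992358]
```

View pics/top0.png

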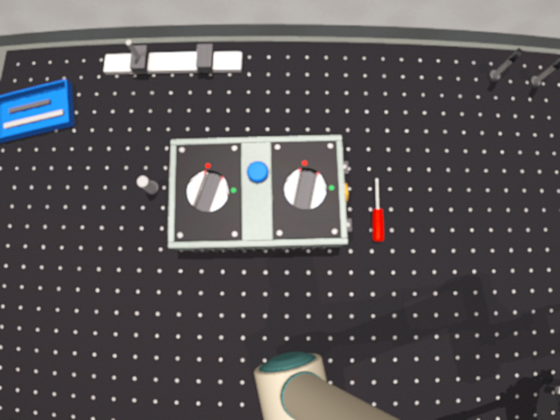

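View pics/scene0.png

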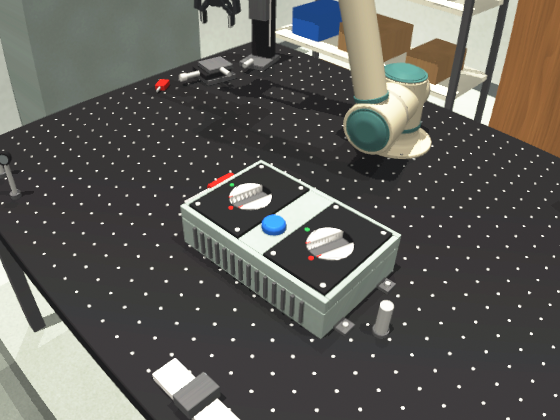

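The top view shows the discs at about (208,191) and (305,188). The red dots are above them (housing +x is about world +x) and the green dots are to their right. The slots lean slightly clockwise. The cap is at (257,172), the post at (148,184) and the driver at (378,210).

```bash
cat > h.py <<'E'
import cv2, numpy as np
from station import env
def ray(c,uv,z):
    p=cv2.undistortPoints(np.array([[uv]],float),c["mtx"],c["dist"])[0,0]
    R=np.array(c["R"]);C=-R.T@c["t"];d=R.T@np.array([p[0],p[1],1])
    return C+d*(z-C[2])/d[2]
def blobs(m,lo=4):
    n,l,s,ce=cv2.connectedComponentsWithStats(m.astype(np.uint8))
    return [(ce[i],s[i,4]) for i in range(1,n) if s[i,4]>=lo]
def measure(c,boxes,zt=.105):
    I=c["pixels"].astype(int);b,g,r=I[...,0],I[...,1],I[...,2]
    out={}
    for k,(x0,y0,x1,y1) in boxes.items():
        M=np.zeros(b.shape,bool);M[y0:y1,x0:x1]=1
        red=blobs(M&(r>120)&(g<80)&(b<80)); gr=blobs(M&(g>90)&(r<80)&(b<110))
        print(k,"red",[(ray(c,p,zt).round(4)[:2],a) for p,a in red],"green",[(ray(c,p,zt).round(4)[:2],a) for p,a in gr])
        w=(M&(b>150)&(r>150)&(g>150)).astype(np.uint8)
        n,l,s,ce=cv2.connectedComponentsWithStats(w)
        ys,xs=np.nonzero(np.isin(l,[i for i in range(1,n) if s[i,4]>60]))
        P=np.array([ray(c,(x,y),zt)[:2] for x,y in zip(xs,ys)],np.float32)
        ctr,rad=cv2.minEnclosingCircle(P)
        h=cv2.minAreaRect(P)
        ctr=np.array(ctr)
        # slot: grey, inside the disc
        yy,xx=np.nonzero(M&(b>45)&(b<150)&(abs(r-b)<25))
        Q=np.array([ray(c,(x,y),zt)[:2] for x,y in zip(xx,yy)],np.float32)
        Q=Q[np.linalg.norm(Q-ctr,axis=1)<.036]
        v=cv2.fitLine(Q,cv2.DIST_L2,0,.01,.01).ravel()
        print(k,"disc",ctr.round(4),"r",round(rad,4),"slot dir deg",np.degrees(np.arctan2(v[1],v[0])).round(1),"slot mid",v[2:].round(4),len(Q))
E
python3 - <<'E'
from h import *
c=env.read_camera("top"); measure(c,{"L":(180,155,240,225),"R":(276,152,338,225)})
I=c["pixels"].astype(int)
print("cap",[(ray(c,p,.118).round(3),a) for p,a in blobs((I[...,0]>150)&(I[...,2]<60)&(I[...,1]<150),100)])
cs=env.read_camera("scene"); measure(cs,{"L":(295,220,362,265),"R":(222,175,280,216)})
cv2.imwrite("pics/crop.png",cv2.resize(c["pixels"][120:260,120:400],None,fx=2.8,fy=2.8))
E
```

```text
L red [(array([0.6258, 0.2267]), np.int32(33))] green []
L disc [0.5707 0.2239] r 0.0466 slot dir deg -16.0 slot mid [0.572  0.2284] 248
R red [(array([0.6334, 0.0164]), np.int32(10))] green []
R disc [0.5775 0.0151] r 0.0466 slot dir deg -3.9 slot mid [0.5774 0.016 ] 124
cap [(array([0.778, 0.645, 0.118]), np.int32(709))]
L red [(array([0.6267, 0.2248]), np.int32(26))] green [(array([0.5728, 0.1669]), np.int32(16))]
L disc [0.5723 0.2005] r 0.068 slot dir deg 83.7 slot mid [0.5772 0.2012] 277
R red [(array([ 0.5694, -0.0742]), np.int32(33)), (array([0.6336, 0.0143]), np.int32(19))] green [(array([ 0.5799, -0.0429]), np.int32(13))]
R disc [0.5775 0.0132] r 0.0461 slot dir deg -6.1 slot mid [0.5765 0.0207] 162
```

View pics/crop.png

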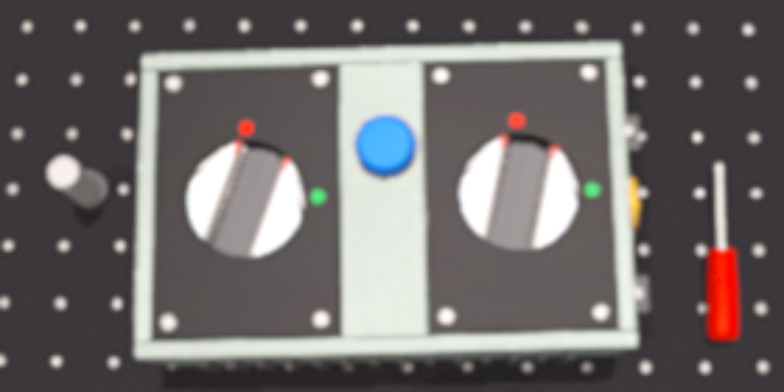

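Discs agree between the two views: L at about (0.571, 0.2235), R at about (0.5775, 0.0145). They are 209 mm apart against a nominal 210, and the red dots are 56 mm out as expected. The slots point at about -17° (L) and -8° (R). I'll start with the right one and move above it with the gripper shut.

```bash
python3 -m inch '[[[48,-32,0],[0,0,0],1],[[48,-32,0],[0,0,0],1],[[48,-32,0],[0,0,0],1],[[48,-32,0],[0,0,0],1],[[48,-32,0],[0,0,0],1],[[48,-32,0],[0,0,0],1],[[48,-32,0],[0,0,0],1],[[48,-32,0],[0,0,0],1],[[48,-32,0],[0,0,0],1],[[48,-32,0],[0,0,0],1]]' | tail -3
python3 -m inch '[[[46,-32,0],[0,0,0],1],[[46,-32,0],[0,0,0],1],[[0,0,0],[0,0,-0.18],1],[[0,0,0],[0,0,-0.18],1],[[0,0,0],[0,0,-0.18],1],[[0,0,0],[0,0,-0.18],1],[[0,0,0],[0,0,-0.18],1],[[0,0,0],[0,0,-0.18],1],[[0,0,0],[0,0,0],1],[[0,0,0],[0,0,0],1]]'
python3 - <<'E'
from h import *
s=env.get_state(); print(s["eef_pos"],s["orientation"].round(4),s["width"],s["clock"],s["qpos"])
c=env.read_camera("wrist"); cv2.imwrite("pics/w1.png",c["pixels"])
E
```

```text
force: [0.7, -0.4, 0.5]
width: 0.0002
gripper_force: 0.0
clock: 2.7
eef_pos: [0.6029, 0.0093, 0.3037]
orientation: [[0.155, 0.988, -0.0], [0.988, -0.155, -0.0], [-0.0, -0.0, -1.0]]
force: [0.5, -0.7, 0.3]
width: 0.0001
gripper_force: 0.0
[0.60290268 0.00933485 0.30372335] [[ 1.549e-01  9.879e-01 -3.000e-04]
 [ 9.879e-01 -1.549e-01 -1.000e-04]
 [-1.000e-04 -3.000e-04 -1.000e+00]] 0.00013778431211075156 2.7 [-9.98281579e-02  3.18329619e-01  1.44345841e+00 -8.68189197e-05
  1.38011358e+00  5.56928687e-02]
```

View pics/w1.png

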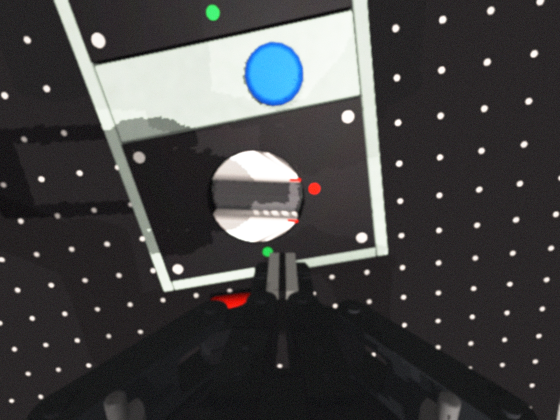

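The wrist view shows the right disc at about (256,196), red dot (314,188), green dot (267,252), and a clear slot running nearly along image x. I'll measure it here.

Run:
```python
from h import *
c=env.read_camera("wrist")
measure(c,{"R":(205,148,326,260)})
for n,p in dict(red=(314,188),green=(267,252),up1=(218,181),up2=(290,180.5),discL=(209,196),discR=(303,196),top=(256,151),bot=(256,242)).items(): print(n,ray(c,p,.105).round(4)[:2])
for x in (225,250,275,290): print(x,c["pixels"][150:245,x].mean(1).astype(int)[20:80:1].tolist())
```

```text
R red [(array([0.622 , 0.0246]), np.int32(12)), (array([0.6341, 0.0143]), np.int32(139)), (array([ 0.6135, -0.0161]), np.int32(11))] green [(array([ 0.5795, -0.0431]), np.int32(89))]
R disc [0.5779 0.013 ] r 0.0453 slot dir deg -7.7 slot mid [0.5762 0.0151] 2439
red [0.6341 0.0143]
green [ 0.5795 -0.0444]
up1 [0.5472 0.0346]
up2 [0.6131 0.0249]
discL [0.5357 0.0218]
discR [0.623  0.0082]
top [0.5869 0.0563]
bot [ 0.5706 -0.0319]
225 [228, 226, 223, 221, 212, 196, 182, 171, 149, 126, 94, 81, 75, 78, 80, 79, 81, 71, 76, 77, 81, 73, 74, 77, 80, 78, 78, 74, 79, 75, 75, 80, 81, 78, 72, 67, 59, 63, 78, 104, 125, 132, 135, 134, 139, 149, 169, 186, 203, 217, 229, 231, 231, 227, 225, 231, 229, 227, 215, 193]
250 [255, 255, 255, 255, 251, 241, 223, 196, 168, 150, 124, 105, 86, 80, 79, 78, 80, 78, 76, 76, 75, 76, 76, 75, 75, 73, 79, 81, 75, 80, 79, 80, 73, 81, 86, 81, 75, 78, 82, 97, 124, 151, 159, 160, 150, 147, 166, 206, 240, 253, 255, 255, 255, 255, 255, 255, 255, 255, 255, 255]
275 [255, 255, 255, 255, 255, 255, 255, 254, 251, 239, 213, 167, 116, 77, 73, 75, 76, 77, 77, 77, 77, 79, 75, 76, 76, 74, 79, 80, 77, 78, 79, 99, 124, 141, 138, 141, 139, 131, 124, 128, 184, 241, 250, 246, 231, 203, 172, 182, 217, 242, 253, 255, 255, 255, 255, 255, 255, 255, 255, 255]
290 [253, 255, 255, 255, 255, 255, 255, 255, 242, 192, 174, 179, 154, 129, 122, 127, 138, 132, 133, 138, 132, 125, 114, 120, 134, 138, 143, 143, 140, 140, 141, 139, 144, 146, 145, 143, 135, 138, 129, 128, 122, 144, 177, 189, 171, 160, 156, 164, 176, 170, 149, 210, 255, 255, 255, 255, 254, 219, 134, 71]
```

R centre is about (0.578, 0.0135) with the slot at -8.4°, and the tool sits right over the slot, 25 mm out. I'll descend to tip z of about 0.095.

```bash
python3 -m inch '[[[0,0,40],[0,0,0],1],[[0,0,40],[0,0,0],1],[[0,0,30],[0,0,0],1],[[0,0,14],[0,0,0],1],[[0,0,8],[0,0,0],1],[[0,0,4],[0,0,0],1],[[0,0,0],[0,0,0],1]]'
python3 -m inch '[[[-2,0,0],[0,0,0],1],[[-2,0,0],[0,0,0],1],[[-1,0,0],[0,0,0],1],[[0,0,0],[0,0,0],1]]'
```

```text
clock: 3.68
eef_pos: [0.6034, 0.0093, 0.1686]
orientation: [[0.153, 0.988, 0.001], [0.988, -0.153, -0.0], [-0.0, 0.001, -1.0]]
force: [-0.0, 0.1, -0.2]
width: 0.0
gripper_force: 0.0
clock: 4.18
eef_pos: [0.6022, 0.0042, 0.168]
orientation: [[0.153, 0.988, 0.0], [0.988, -0.153, -0.0], [-0.0, 0.0, -1.0]]
force: [0.3, 0.6, 0.6]
width: -0.0002
gripper_force: 0.0
```

```bash
python3 -m inch '[[[-3.7,-1.2,0.3],[0,0,0.15],1],[[-3.7,-1.2,0.4],[0,0,0.15],1],[[-3.7,-1.2,0.4],[0,0,0.15],1],[[-3.7,-1.2,0.5],[0,0,0.15],1]]'
```

```text
clock: 4.68
eef_pos: [0.5948, -0.0068, 0.1667]
orientation: [[0.688, 0.726, 0.006], [0.726, -0.688, 0.001], [0.005, 0.004, -1.0]]
force: [4.7, 1.4, -1.5]
width: -0.0005
gripper_force: 2.2
```

```bash
python3 -m inch '[[[-3.7,-1.2,0.5],[0,0,0.15],1],[[-3.7,-1.2,0.5],[0,0,0.15],1],[[-3.7,-1.2,0.5],[0,0,0.15],1],[[-3.7,-1.2,0.5],[0,0,0.15],1],[[0,0,0],[0,0,0],1]]'; python3 -m inch '[[[-3.5,-0.8,0.4],[0,0,0.12],1],[[-2,0,0],[0,0,0],1],[[0,0,0],[0,0,0],1]]'
```

```text
clock: 5.3
eef_pos: [0.5796, -0.012, 0.1649]
orientation: [[0.976, 0.217, 0.005], [0.217, -0.976, -0.001], [0.005, 0.002, -1.0]]
force: [3.3, -0.8, 0.0]
width: 0.0001
gripper_force: 1.9
clock: 5.68
eef_pos: [0.5742, -0.0114, 0.1644]
orientation: [[0.995, 0.099, 0.005], [0.099, -0.995, 0.001], [0.005, -0.0, -1.0]]
force: [5.3, 0.8, -1.1]
width: -0.0002
gripper_force: 2.8
```

```bash
python3 -m inch '[[[-2,0,0],[0,0,0.04],1],[[0,0,0],[0,0,0],1]]';python3 -m inch '[[[-2,0,0],[0,0,0.03],1],[[0,0,0],[0,0,0],1]]'; python3 -m inch '[[[-1.5,0,0],[0,0,0],1],[[0,0,0],[0,0,0],1]]'
```

```text
clock: 5.92
eef_pos: [0.5728, -0.0112, 0.1643]
orientation: [[0.998, 0.059, 0.007], [0.059, -0.998, 0.002], [0.007, -0.001, -1.0]]
force: [7.6, 1.6, -3.8]
width: 0.0001
gripper_force: 3.6
clock: 6.18
eef_pos: [0.5719, -0.0111, 0.1643]
orientation: [[1.0, 0.029, 0.009], [0.029, -1.0, 0.002], [0.009, -0.002, -1.0]]
force: [8.9, 3.1, -6.1]
width: -0.0002
gripper_force: 4.7
clock: 6.42
eef_pos: [0.5716, -0.0111, 0.1644]
orientation: [[1.0, 0.029, 0.012], [0.029, -1.0, 0.002], [0.012, -0.002, -1.0]]
force: [12.5, 3.8, -7.9]
width: -0.0002
gripper_force: 6.0
```

```bash
python3 -m inch '[[[-2,0,0],[0,0,0],1],[[0,0,0],[0,0,0],1]]'; python3 -m inch '[[[3,0,0],[0,0,0],1],[[4,0,0],[0,0,0],1],[[2,0,-2],[0,0,0],1],[[0,0,-8],[0,0,0],1],[[0,0,-25],[0,0,0],1],[[0,0,-45],[0,0,0],1],[[0,0,-45],[0,0,0],1],[[0,0,0],[0,0,0],1]]'
python3 - <<'E'
from h import *
c=env.read_camera("wrist"); cv2.imwrite("pics/w2.png",c["pixels"])
c=env.read_camera("top"); cv2.imwrite("pics/t2.png",cv2.resize(c["pixels"][120:260,120:400],None,fx=2.8,fy=2.8))
E
```

```text
clock: 6.68
eef_pos: [0.5713, -0.0111, 0.1645]
orientation: [[0.999, 0.028, 0.016], [0.028, -1.0, 0.002], [0.016, -0.002, -1.0]]
force: [14.3, 5.0, -11.3]
width: -0.0
gripper_force: 7.7
clock: 7.68
eef_pos: [0.5746, -0.0123, 0.2936]
orientation: [[1.0, 0.028, 0.008], [0.028, -1.0, -0.002], [0.008, 0.002, -1.0]]
force: [-0.6, 0.1, -0.3]
width: -0.0002
gripper_force: 0.0
```

View pics/w2.png

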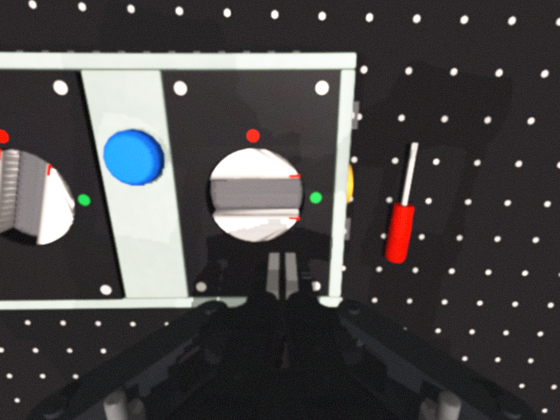

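The right slot now runs (212,~195) to (300,~195), towards the green dot at (316,198). I'll check its angle with numbers.

Run:
```python
from h import *
c=env.read_camera("wrist"); I=c["pixels"]
g=cv2.cvtColor(I,6).astype(float)
cols=np.arange(222,288,3)
def fit(lo,hi,sgn):
    P=[]
    for x in cols:
        d=np.convolve(g[lo:hi,x],[1,1,1,-1,-1,-1],"same")*-sgn
        P.append(ray(c,(x,lo+np.argmax(d)),.1)[:2])
    v=cv2.fitLine(np.array(P,np.float32),cv2.DIST_HUBER,0,.01,.01).ravel();return np.degrees(np.arctan2(v[1],v[0]))%180-180,v[2:]
print(fit(168,190,-1),fit(168,190,1),fit(200,225,1),fit(200,225,-1))
measure(c,{"R":(205,125,326,260)},.1)
```

```text
(np.float32(-88.363235), array([0.6027795 , 0.01410908], dtype=float32)) (np.float32(-88.37731), array([0.58363736, 0.01417488], dtype=float32)) (np.float32(-88.402336), array([0.54963297, 0.01428194], dtype=float32)) (np.float32(-88.38496), array([0.5732421, 0.0142089], dtype=float32))
R red [(array([0.634 , 0.0143]), np.int32(163)), (array([ 0.5998, -0.0266]), np.int32(14)), (array([ 0.5584, -0.0288]), np.int32(14))] green [(array([ 0.5797, -0.0438]), np.int32(115))]
R disc [0.5782 0.0125] r 0.0451 slot dir deg -86.9 slot mid [0.5808 0.0132] 2395
```

The right one is locked: slot within about 1.5° of the green direction, and the force showed the stop. Next is the left one.

```bash
python3 -m inch '[[[5.4,-45.5,0],[0,0,0],1],[[5.4,-45.5,0],[0,0,0],1],[[5.4,-45.5,0],[0,0,0],1],[[5.4,-45.5,0],[0,0,0],1],[[5.4,-45.5,0],[0,0,0],1]]'|head -0
python3 -m inch '[[[0,0,0],[0,0,-0.178],1],[[0,0,0],[0,0,-0.178],1],[[0,0,0],[0,0,-0.178],1],[[0,0,0],[0,0,-0.178],1],[[0,0,0],[0,0,-0.178],1],[[0,0,0],[0,0,-0.178],1],[[0,0,0],[0,0,-0.178],1],[[0,0,0],[0,0,0],1],[[0,0,0],[0,0,0],1]]'
python3 - <<'E'
from h import *
c=env.read_camera("wrist"); cv2.imwrite("pics/w3.png",c["pixels"])
measure(c,{"L":(205,148,326,260)})
E
```

```text
clock: 9.57
eef_pos: [0.5939, 0.216, 0.2878]
orientation: [[0.295, 0.956, -0.002], [0.956, -0.295, -0.001], [-0.001, -0.002, -1.0]]
force: [-0.3, -0.2, 0.3]
width: 0.0001
gripper_force: 0.0
L red [(array([0.6163, 0.2299]), np.int32(14)), (array([0.6273, 0.2241]), np.int32(152)), (array([0.6032, 0.1903]), np.int32(15))] green []
L disc [0.5711 0.2231] r 0.0452 slot dir deg -15.1 slot mid [0.5696 0.2257] 2661Exception ignored on flushing sys.stdout:
BrokenPipeError: [Errno 32] Broken pipe
```

View pics/w3.png

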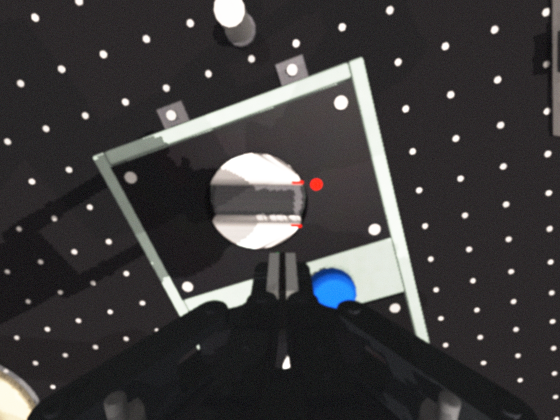

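The disc is at (257,201) and the slot lies along image x, so it's aligned with the tool. The tip is 24 mm out and 0.3 mm off the slot line. Next: descend, then arc.

```bash
python3 -m inch '[[[0,1,40],[0,0,0],1],[[0,0,40],[0,0,0],1],[[0,0,20],[0,0,0],1],[[0,0,12],[0,0,0],1],[[0,0,6],[0,0,0],1],[[0,0,2],[0,0,0],1],[[0,0,0],[0,0,0],1]]'
python3 -m inch '[[[-2,0,0],[0,0,0],1],[[-2,0,0],[0,0,0],1],[[-1,0,0],[0,0,0],1],[[0,0,0],[0,0,0],1]]'
```

```text
clock: 10.5
eef_pos: [0.5956, 0.216, 0.1696]
orientation: [[0.293, 0.956, 0.001], [0.956, -0.293, 0.0], [0.001, 0.001, -1.0]]
force: [-0.3, 0.3, 0.1]
width: -0.0003
gripper_force: 0.0
clock: 11.0
eef_pos: [0.5938, 0.211, 0.169]
orientation: [[0.293, 0.956, 0.0], [0.956, -0.293, -0.0], [-0.0, 0.0, -1.0]]
force: [0.8, 0.5, 1.1]
width: 0.0005
gripper_force: 0.0
```

```bash
python3 -m inch '[[[-3.7,-1.2,0.3],[0,0,0.15],1],[[-3.7,-1.2,0.4],[0,0,0.15],1],[[-3.7,-1.2,0.4],[0,0,0.15],1],[[-3.7,-1.2,0.5],[0,0,0.15],1]]'
```

```text
clock: 11.5
eef_pos: [0.5852, 0.2015, 0.168]
orientation: [[0.784, 0.62, 0.007], [0.62, -0.785, 0.002], [0.007, 0.003, -1.0]]
force: [5.5, 1.1, -1.7]
width: 0.0002
gripper_force: 2.2
```

```bash
python3 -m inch '[[[-3.7,-1.2,0.7],[0,0,0.15],1],[[-3.7,-1.2,0.7],[0,0,0.15],1],[[-3.7,-1.2,0.7],[0,0,0.15],1],[[-3.7,-1,0.6],[0,0,0.15],1],[[-2,0,0.3],[0,0,0.04],1],[[0,0,0],[0,0,0],1]]'; python3 -m inch '[[[-2.5,0,0.2],[0,0,0],1],[[-2,0,0],[0,0,0],1],[[0,0,0],[0,0,0],1]]'; python3 -m inch '[[[-2,0,0],[0,0,0],1],[[0,0,0],[0,0,0],1]]'
```

```text
clock: 12.25
eef_pos: [0.5677, 0.1987, 0.1655]
orientation: [[0.999, 0.034, 0.006], [0.034, -0.999, 0.001], [0.007, -0.001, -1.0]]
force: [4.1, 0.4, 2.3]
width: 0.0001
gripper_force: 2.5
clock: 12.62
eef_pos: [0.5649, 0.1998, 0.1654]
orientation: [[0.999, 0.034, 0.011], [0.034, -0.999, 0.004], [0.011, -0.003, -1.0]]
force: [9.7, 3.9, -0.9]
width: -0.0
gripper_force: 4.6
clock: 12.88
eef_pos: [0.5646, 0.1997, 0.1655]
orientation: [[0.999, 0.034, 0.015], [0.034, -0.999, 0.004], [0.015, -0.004, -1.0]]
force: [12.9, 2.9, -2.9]
width: -0.0002
gripper_force: 6.2
```

```bash
python3 -m inch '[[[-2,0,0],[0,0,0],1],[[0,0,0],[0,0,0],1]]'; python3 -m inch '[[[3,0,0],[0,0,0],1],[[4,0,0],[0,0,0],1],[[2,0,-2],[0,0,0],1],[[0,0,-8],[0,0,0],1],[[0,0,-25],[0,0,0],1],[[0,0,-45],[0,0,0],1],[[0,0,-45],[0,0,0],1],[[0,0,0],[0,0,0],1]]'
python3 - <<'E'
from h import *
c=env.read_camera("wrist"); cv2.imwrite("pics/w4.png",c["pixels"]);measure(c,{"L":(205,125,326,260)},.1)
E
```

```text
clock: 13.12
eef_pos: [0.5642, 0.1997, 0.1657]
orientation: [[0.999, 0.034, 0.018], [0.034, -0.999, 0.004], [0.019, -0.004, -1.0]]
force: [15.9, 3.7, -6.2]
width: -0.0001
gripper_force: 7.9
clock: 14.12
eef_pos: [0.5657, 0.1985, 0.2933]
orientation: [[0.999, 0.034, 0.005], [0.034, -0.999, 0.001], [0.005, -0.001, -1.0]]
force: [0.2, 0.4, 0.1]
width: -0.0001
gripper_force: 0.0
L red [(array([0.6271, 0.2241]), np.int32(156)), (array([0.5928, 0.1835]), np.int32(16)), (array([0.5514, 0.1812]), np.int32(11))] green [(array([0.5726, 0.1662]), np.int32(131))]
L disc [0.5713 0.2223] r 0.045 slot dir deg -86.5 slot mid [0.574 0.223] 2387
```

View pics/w4.png

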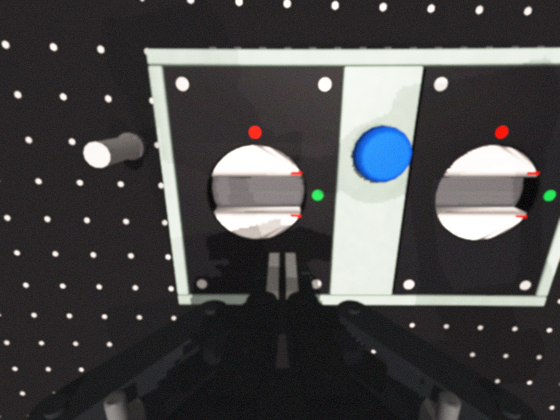

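Both slots point at their green dots, at (318,195) and (549,195). The post, cap and driver are undisturbed, and the tool is 120 mm clear.

```bash
python3 -c "
from station import env
print(env.hand_in())"
```

```text
the job is handed in; nothing more can be done
None
```

Both cam fasteners are turned clockwise to their stops with the slots at the green dots, the post, screwdriver and lens cap were not touched, the arm is clear, and the job is handed in at about 14 s; cover height was not measured directly and no verdict was returned.

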